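# Stack the trivets and find which way the canister cap comes off

### The job

First stack the two ceramic trivets squarely, one flat on top of the other, and let go of them. Then take the knurled cap off the metal canister: it comes off with part of a turn, but nobody knows which way it is handed, so find out (you may have to try both ways) and lift it straight off once it is free. Finish holding the cap level over the middle of the trivet pile, a good 6 cm above it, so that loose grit falls on the trivets, and touching nothing but the gripper; the program ends while still holding it there, with the pile still square and the ore, tweezer, mold, lens, vial and stone slice left where they were.

Things in the scene. Friction and masses are not known exactly. Their poses are not given: they have to be found in the camera images.
- trivet_a: flat white ceramic trivet, a rectangular slab 100 mm (own x) x 64 mm (own y) x 12 mm thick with grooves drawn across it; origin in the centre of its underside, z up; starts loose and flat on the mat (underside 3 mm above the work surface, which is the height of the mat top). About 0.13 to 0.25 kg. Its twin is just the same; either may go on top
- trivet_b: flat white ceramic trivet, a rectangular slab 100 mm (own x) x 64 mm (own y) x 12 mm thick with grooves drawn across it; origin in the centre of its underside, z up; starts loose and flat on the mat (underside 3 mm above the work surface, which is the height of the mat top). About 0.13 to 0.25 kg. Its twin is just the same; either may go on top
- canister: metal canister bolted to the shelf (it cannot move or turn): round, 92 mm across the foot flange, 76 mm across the body, neck about 72 mm across, 85 mm tall; stands on the mat; origin in the centre of its underside, on its axis, z up. The only thing of its kind; the cap sits on its top
- cap: knurled round metal cap, 54 mm across, 36 mm tall, straight sides, sitting centred on the canister (its underside starts 88 mm above the work surface). Origin on its axis in the plane of that underside, z up, x along the 3 mm rib across its top. Below, a stem with a 40 x 8 mm crossbar (along x) reaches 13 mm down into the canister: lift 20 mm to be clear. 0.11 to 0.22 kg
- cap_top (a point): centre of the cap's flat top, 36 mm above its underside. At the start the cap is locked: it cannot be lifted (1 mm play). One way it turns easily by about 45 degrees (0.79 rad) to a firm stop, and there it lifts straight off; the other way it is blocked within 5 degrees. Which way is which differs from run to run and cannot be seen. Against a stop the fingers just slip round the cap
- canister_top (a point): centre of the canister's flat top, 85 mm above its underside, on its axis. The top is 72 mm across and sticks out 9 mm all round under the cap, so fingertips must stay above it
- ore: lump of raw copper ore, about 55 x 45 mm, 40 mm tall; origin under its middle. A bystander
- tweezer: stainless steel tweezer lying flat, 125 mm long (along its own x), 12 mm wide, 8 mm tall; origin under its middle. A bystander
- mold: orange silicone cabochon mold, flat block 90 x 120 x 16 mm with six round hollows; origin under its centre. A bystander
- loupe: folding hand lens lying flat, about 70 x 36 mm, 22 mm tall; origin under the lens. A bystander
- vial: small capped vial standing, 32 mm across, 70 mm tall; origin under its centre. A bystander
- slab: round slice of polished stone, 68 mm across, 8 mm thick; origin under its centre. A bystander
There are look-alikes about, which are no part of the job. What is shaped like the cap but pink or yellow is not meant. Leave any blue look-alike of the canister alone.

How it is judged:
On the way, in this order (a step that is already met when the one before it is completed fails the run):
1. one trivet lies squarely on the other, released and at rest, the cap still on the canister (horizontal distance between trivet_a and trivet_b below 0.008 m and angle between the x axis of trivet_a and the x axis of trivet_b, either way round below 0.12 rad and (z of trivet_a in the frame of trivet_b between 0.0095 and 0.0145 m or z of trivet_b in the frame of trivet_a between 0.0095 and 0.0145 m) and angle between each of trivet_a, trivet_b's own z axis and vertical below 0.06 rad and contact force between each of trivet_a, trivet_b and the arm below 0.2 N and contact force between each of trivet_a, trivet_b and the fingers below 0.2 N and linear speed of each of trivet_a, trivet_b below 0.02 m/s and z of cap in the frame of canister below 0.09 m), for 0.3 s.
2. the gripper holds the cap lifted clear off the canister (contact force between cap and the fingers above 1 N and contact force between cap and canister below 0.1 N and z of cap in the frame of canister above 0.1 m), for 0.2 s.
At the end, for the whole second after the job is handed in: Trivets flat one on the other (centres within 8 mm, 0.12 rad), untouched by the robot; the fingers hold the cap (over 1 N), still, upright within 0.17 rad, within 30 mm of the pile centre, its underside over 75 mm above the work surface, touching neither canister nor trivets (horizontal distance between trivet_a and trivet_b below 0.008 m and angle between the x axis of trivet_a and the x axis of trivet_b, either way round below 0.12 rad and (z of trivet_a in the frame of trivet_b between 0.0095 and 0.0145 m or z of trivet_b in the frame of trivet_a between 0.0095 and 0.0145 m) and angle between each of trivet_a, trivet_b's own z axis and vertical below 0.06 rad and contact force between each of trivet_a, trivet_b and the arm below 0.2 N and contact force between each of trivet_a, trivet_b and the fingers below 0.2 N and contact force between cap and the fingers above 1 N and contact force between cap and canister below 0.1 N and horizontal distance between cap and trivet_a below 0.03 m and height (world z) of cap above 0.075 m and angle between cap's own z axis and vertical below 0.17 rad and linear speed of cap below 0.03 m/s and contact force between cap and trivet_a below 0.1 N and contact force between cap and trivet_b below 0.1 N); the arm keeps its last pose, push and grip.
It fails at once if a bystander (ore, tweezer, mold, lens, vial or stone slice) is shoved more than 25 mm (distance of any of ore, tweezer, mold, loupe, vial, slab from where it was at the start of the episode above 0.025 m).
It also fails if it takes over 64 s, if anything falls off the work surface, if the arm or the gripper's body presses on something with over 40 N, if the wrist force passes 120 N, or if a joint passes its speed limit or range.

### The arm

A 6-joint arm with a two-finger parallel gripper is mounted at the origin on the work surface. World frame = base frame: x ahead of the robot, y to its left, z up, the work surface at z = 0. Lengths are in m, angles in rad, forces in N, time in s.
With the tool pointing down it reaches from about 0.275 to 1 m from the base axis. Payload 8.4 kg.
Tool frame: the origin (TCP) lies on the centre line of the jaws, within the pads' length; the fingertips stand 17 mm ahead of it and the grasp point (between the pads) lies 2 mm behind it (bot.tcp_to_tips is the z of the fingertips in the tool frame, in m); z points along the fingers, y is the line along which they close (so a half turn about z gives the same grasp; the last joint's range is limited). The gripper opens to 85 mm and grips with 20 to 120 N. Pads are 22 mm wide; open, the fingers measure 114 mm over their backs; the gripper's body (76 mm by 85 mm) begins 54 mm behind the grasp point. The pads swing forward as they close: fully open they stand 13 mm farther back than shut.
Start: joints at [1.109, 0.353, 1.633, -0, 1.155, -0.002], TCP at [0.277, 0.56, 0.248] pointing down, gripper open.
Joint ranges: [-2.63, 2.63], [-0.92, 2.1], [0.06, 2.66], [-1.3, 4.44], [0, 2.69], [-3.02, 3.02]. Speed limits (rad/s): [2.22, 2.22, 2.79, 3.14, 3.14, 3.14].

### API

Orientations are given as a unit quaternion [x, y, z, w].
In Python, from workcell import bot, hand, kinematics, get_obs, vision, hand_in gives the robot as it stands. The module is installed in compiled form; this text tells all that it offers. Calls block until the motion is done:
- bot.reach(position, orientation): joint-space move of the TCP to a pose.
- bot.servo_line(position, ori=None, velocity=0.15): straight line of the TCP; ori=None keeps the orientation; velocity is the mean speed in m/s.
- bot.goto_joints(angles): joint-space move.
- hand.move_gripper(opening, strength=None): finger opening in m; strength is the grip in N (None keeps the last); returns when the fingers have stopped.
- bot.dwell(seconds).
- kinematics.solve_ik(position, orientation): joint angles nearest the present ones, or None.
- get_obs(): the state.
- vision.read_camera(name): name is "scene" or "side" or "wrist"; returns a dict with "frame" (400x640x3 uint8, red, green, blue), "intrinsics" (3x3 intrinsics, pixels), "view" (4x4, takes a point from world to camera coordinates). Camera axes: x right, y down, z forward; pixel columns grow to the right and rows downward; lengths in m; the calibration is good to about 2 mm. The wrist camera is an equidistant fisheye: a pixel r from the principal point sees the ray r / f radians off the axis. A picture is of the moment at which its call begins. There is no depth.
A pose or a line that the arm cannot do raises bot.IKError and nothing moves.
- hand_in(): hands the job in; it is judged then, once.
The state is a dict: "time_s": time; "joint_pos": joint angles; "joint_vel": joint speeds; "joint_efforts": joint torques, N m; "position": TCP position; "orientation": TCP orientation; "wrist_force": force on the tool from outside, world axes, zero at the start; "ft_torque": the same for the moment, N m; "gripper_width": finger opening in m; "grip_force": force on a finger pad.
Only numpy, scipy, OpenCV 4.12 (cv2) and the standard library are available. Lean on these libraries where they do the work, as an engineer would, in place of code of your own. Each camera call takes 0.05 s, during which the arm holds its last target. There are 200 camera calls.

## Working session

There is one attempt and no reset: what is moved stays moved. The work goes in short steps, each a Python script; the robot and the scene stay as the last script left them, time stands still between calls to the robot, and variables do not carry over. Pictures are saved under pics/ and viewed, at most 10 in all, crops included, and the job is handed in when it is done.

```bash
mkdir -p pics
python3 - <<'E'
from workcell import bot,hand,vision,get_obs
import cv2,numpy as np
for n in("scene","side","wrist"):
    d=vision.read_camera(n); np.savez(f"{n}0.npz",**{k:d[k] for k in("frame","intrinsics","view")})
    cv2.imwrite(f"pics/{n}0.png",d["frame"][:,:,::-1])
    v=np.array(d["view"]);print(n,np.round(-v[:3,:3].T@v[:3,3],3),np.round(v[2,:3],2),d["intrinsics"][0])
print(get_obs()["orientation"],bot.tcp_to_tips)
E
```

```text
scene [0.918 0.476 0.568] [-0.44 -0.67 -0.6 ] [374.66495893   0.         331.0926943 ]
side [ 0.384 -0.829  0.566] [ 0.21  0.85 -0.48] [365.24190702   0.         317.84261466]
wrist [0.214 0.59  0.373] [ 0.25 -0.13 -0.96] [309.70691629   0.         315.12001966]
[ 2.27885827e-01  9.73687702e-01 -5.38727968e-04 -1.37770103e-04] 0.017
```

View pics/scene0.png

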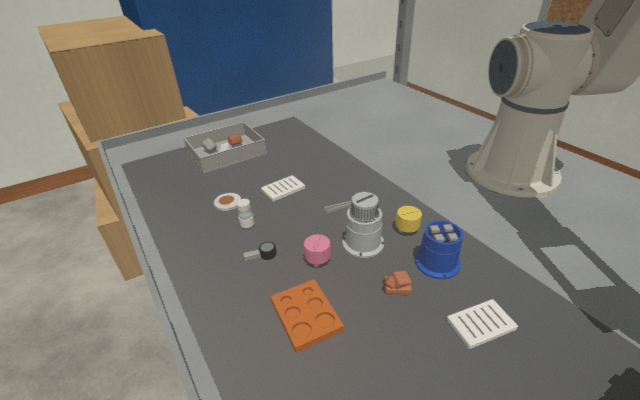

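View pics/side0.png

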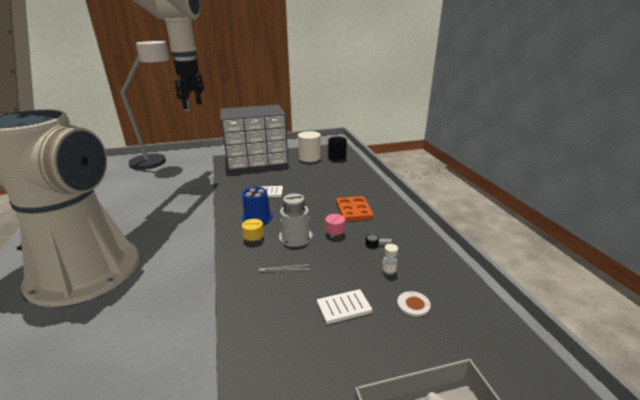

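The scene picture shows the trivets at (284,187) and (482,322) and the silver canister with its cap at (364,205). Things that could be mistaken for the cap are the pink one at (317,250) and the yellow one at (408,219). The blue canister at (440,247) is the look-alike of the metal one. By the description I choose the silver cap on the silver canister. The side view agrees: canister at (294,222), trivets at (344,306) and (272,191).

```bash
cat > h.py <<'E'
import numpy as np,cv2
from scipy.spatial.transform import Rotation as R
def rays(d,px):
    px=np.atleast_2d(px).astype(float);K=np.array(d["intrinsics"]);V=np.array(d["view"])
    q=np.c_[(px[:,0]-K[0,2])/K[0,0],(px[:,1]-K[1,2])/K[1,1]]
    if d.get("fish"):
        r=np.linalg.norm(q,axis=1)+1e-12; c=np.c_[q*(np.sin(r)/r)[:,None],np.cos(r)]
    else: c=np.c_[q,np.ones(len(q))]
    return -V[:3,:3].T@V[:3,3], c@V[:3,:3]
def plane(d,px,z):
    o,r=rays(d,px); return (o+r*((z-o[2])/r[:,2])[:,None])[:,:2]
def proj(d,P):
    K=np.array(d["intrinsics"]);V=np.array(d["view"]);c=np.atleast_2d(P)@V[:3,:3].T+V[:3,3]
    if d.get("fish"):
        n=np.linalg.norm(c[:,:2],axis=1)+1e-12;t=np.arctan2(n,c[:,2]);q=c[:,:2]*(t/n)[:,None]
    else:q=c[:,:2]/c[:,2:]
    return np.c_[q[:,0]*K[0,0]+K[0,2],q[:,1]*K[1,1]+K[1,2]]
def trivet(d,seed,z=.015,thr=190,win=45):
    """top face of white slab round pixel seed -> centre, size, yaw of long side"""
    f=d["frame"].min(2);m=(f>thr).astype(np.uint8);k=np.zeros_like(m)
    x,y=map(int,seed);k[max(y-win,0):y+win,max(x-win,0):x+win]=1;m=cv2.morphologyEx(m*k,cv2.MORPH_CLOSE,np.ones((5,5)))
    c=max(cv2.findContours(m,0,cv2.CHAIN_APPROX_NONE)[0],key=cv2.contourArea)[:,0]
    w=plane(d,c,z);(cx,cy),(a,b),t=cv2.minAreaRect((w*1000).astype(np.float32))
    if a<b:a,b,t=b,a,t+90
    return np.array([cx,cy])/1000,(a,b),(np.radians(t)+np.pi/2)%np.pi-np.pi/2
def load(n):
    return dict(np.load(n+".npz"),fish=n.startswith("wrist"))
def down(phi): # tool down, jaws (tool y) closing along world angle phi
    y=np.array([np.cos(phi),np.sin(phi),0]);z=np.array([0,0,-1.]);return R.from_matrix(np.c_[np.cross(y,z),y,z]).as_quat()
E
python3 - <<'E'
from h import *
s,e=load("scene0"),load("side0")
for thr in(150,180,200,215):
    for n,d,p in(("A sc",s,(284,187)),("A si",e,(344,306)),("B sc",s,(482,322)),("B si",e,(272,191))):
        try:print(thr,n,*[np.round(v,3) for v in trivet(d,p,thr=thr)])
        except ValueError:print(thr,n,"-")
print(d["frame"][0,0], s["frame"][322,470:500:6].tolist())
print("cap top",plane(s,(364,200),.124),plane(e,(294,200),.124))
for n,d,x,y,w,h in(("scene",s,310,170,150,120),("side",e,230,170,150,120)):
    cv2.imwrite(f"pics/crop_{n}.png",cv2.resize(d["frame"][y:y+h,x:x+w,::-1],None,fx=5,fy=5,interpolation=cv2.INTER_CUBIC)[:600])
E
```

```text
150 A sc [ 0.573 -0.286] [101.826  73.56 ] 0.052
150 A si [ 0.571 -0.293] [100.78   66.328] 0.051
150 B sc [0.488 0.285] [100.896  66.596] -0.215
150 B si [0.502 0.275] [69.83  67.316] -0.277
180 A sc [ 0.572 -0.29 ] [97.811 63.266] 0.056
180 A si [ 0.571 -0.292] [98.628 63.324] 0.059
180 B sc [0.487 0.284] [98.547 62.659] -0.215
180 B si [0.504 0.277] [64.379 58.114] 1.406
200 A sc [ 0.571 -0.291] [93.203 58.638] 0.058
200 A si [ 0.571 -0.292] [96.896 61.713] 0.059
200 B sc [0.487 0.284] [95.513 61.897] -0.214
200 B si [0.507 0.278] [54.31  53.688] -0.114
215 A sc -
215 A si [ 0.571 -0.293] [95.465 58.711] 0.058
215 B sc -
215 B si [0.511 0.276] [45.077 42.086] 1.294
[77 68 55] [[219, 215, 204], [217, 213, 203], [180, 177, 168], [219, 215, 204], [144, 142, 137]]
cap top [[0.52961953 0.00066374]] [[ 0.52569081 -0.01371459]]
```

View pics/crop_scene.png

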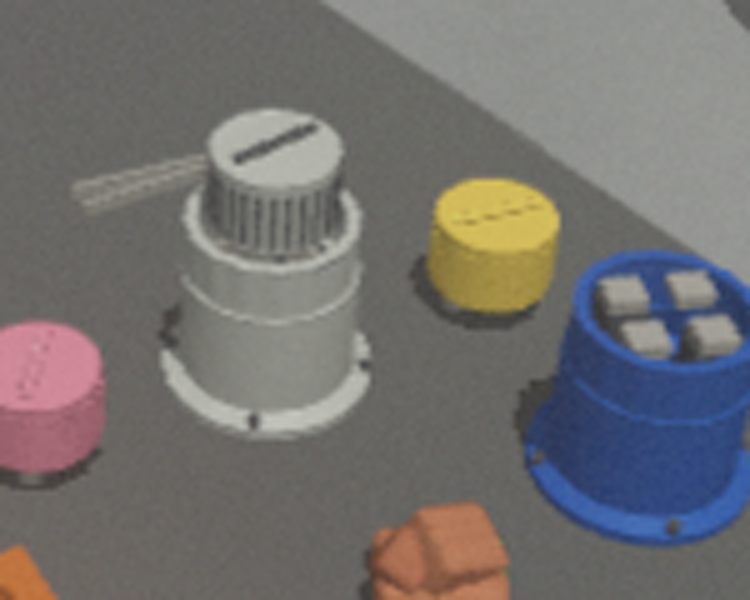

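View pics/wrist0.png

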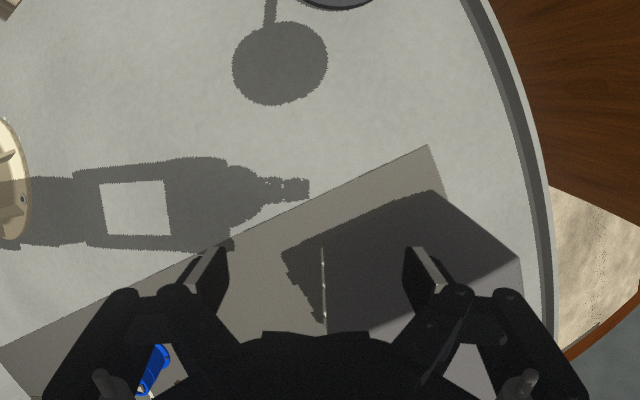

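The crop shows the silver cap at crop (275,150), which is pixel (365,200), on the silver canister. It has knurled sides and a dark rib, so it is the right one. Yellow, pink and blue stand apart from it. The wrist view shows only shelf, shadow and fingers so far, with no trivet in it. Trivet sizes come out near 100 x 64, so the measurements are sound. I'll move B onto A.

```bash
cat >> h.py <<'E'
from workcell import bot,hand,kinematics,get_obs,vision
def best(p,phi):
    """quaternion of the half-turn choice that keeps joint 6 nearest 0"""
    c=[(abs(j[5]),i) for i in(0,1) if (j:=kinematics.solve_ik(p,down(phi+i*np.pi))) is not None]
    return down(phi+min(c)[1]*np.pi),min(c)
def cam(n,tag):
    d=dict(vision.read_camera(n),fish=n=="wrist");np.savez(f"{n}{tag}.npz",**{k:d[k] for k in("frame","intrinsics","view")})
    cv2.imwrite(f"pics/{n}{tag}.png",d["frame"][:,:,::-1]);return d
def st():
    o=get_obs();print("t",round(o["time_s"],2),"p",np.round(o["position"],4),"F",np.round(o["wrist_force"],1),"w",round(o["gripper_width"],4),"g",round(o["grip_force"],1),"j6",round(o["joint_pos"][5],3));return o
E
python3 - <<'E'
from h import *
s=load("scene0")
print(np.round(plane(s,[(228,203),(246,225),(398,292),(408,228),(440,268)],.003),3))
st()
p=np.array([.487,.284,.20]);q,b=best(p,-.215+np.pi/2);print(b)
bot.reach(p,q);hand.move_gripper(.078,40);st()
d=cam("wrist","1");print(np.round(proj(d,[[.487,.284,.015]]),1),np.round(proj(d,[[.529,0,.124]]),1))
E
```

```text
[[ 0.716 -0.319]
 [ 0.714 -0.21 ]
 [ 0.555  0.146]
 [ 0.409  0.017]
 [ 0.443  0.148]]
t 0.15 p [0.2772 0.5598 0.2477] F [ 0.4  0.  -0.4] w 0.0857 g 0.0 j6 -0.002
(np.float64(0.8305102709114869), 0)
t 1.72 p [0.4867 0.2848 0.2001] F [ 0.2 -0.2 -0.9] w 0.0782 g 0.0 j6 -0.83
[[315.2 178.8]] [[ 63.7 299. ]]
```

View pics/wrist1.png

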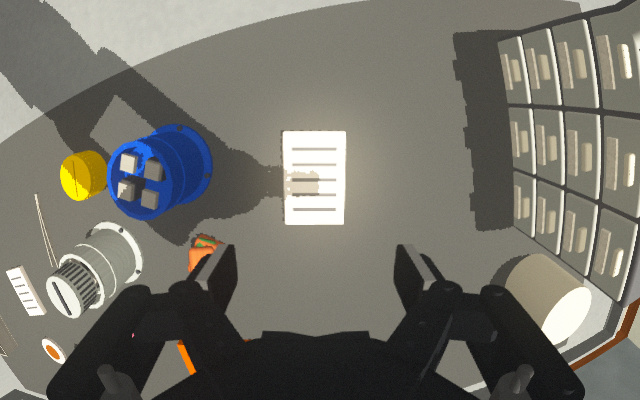

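The wrist view shows trivet B at (314,178), within a pixel of where I predicted it, with clear room for both fingers. Next I descend by touch and grip.

Run:
```python
from h import *
d=load("wrist1");print([np.round(v,3) for v in trivet(d,(315,178),win=55,thr=180)])
xy=[.487,.284]
bot.servo_line([*xy,.032],velocity=.2);bot.dwell(.1);f0=get_obs()["wrist_force"][2]
z=.032
while z>.012:
    z-=.0015;bot.servo_line([*xy,z],velocity=.03)
    if get_obs()["wrist_force"][2]-f0>3:break
st();print("touch",z)
z+=.004;bot.servo_line([*xy,z],velocity=.05);hand.move_gripper(.05,40);st()
bot.servo_line([*xy,z+.05],velocity=.1);st();print(z)
cam("scene","2")
```

```text
[array([0.487, 0.283]), array([99.061, 63.834]), np.float64(-0.213)]
t 6.36 p [0.4869 0.284  0.0109] F [-0.7 -1.1 -0.2] w 0.0778 g 0.0 j6 -0.831
touch 0.010999999999999989
t 6.88 p [0.4871 0.284  0.0154] F [-0.4 -1.   5.6] w 0.0626 g 43.4 j6 -0.83
t 7.53 p [0.4868 0.2839 0.0648] F [ 0.8 -1.7 -2.4] w 0.0628 g 44.3 j6 -0.831
0.014999999999999989
```

Run:
```python
from h import *
s=load("scene2");c=proj(s,[[.487,.284,.065]])[0];print(c)
print(*trivet(s,c,z=.065,thr=180,win=45))
cv2.imwrite("pics/c2.png",cv2.resize(s["frame"][int(c[1])-60:int(c[1])+40,int(c[0])-70:int(c[0])+60,::-1],None,fx=5,fy=5))
xa=np.array([.571,-.2915]);ph=.058
bot.servo_line([.487,.284,.25],velocity=.25)
q,b=best([*xa,.2],ph+np.pi/2);print(b)
bot.reach([*xa,.2],q);bot.dwell(.2);st()
d=cam("wrist","3");e=cam("side","3");cam("scene","3")
for z in (.185,.19,.195):print(z,[np.round(v,3) for v in trivet(e,proj(e,[[*xa,z+.007]])[0],z=z+.007,win=60,thr=180)])
```

```text
[488.7635193  302.44970218]
[0.51714941 0.27816891] (62.57148742675781, 37.65644454956055) 1.3607024778757446
(np.float64(1.038438074458674), 1)
t 10.77 p [ 0.5713 -0.2909  0.2001] F [ 0.9  0.7 -2.1] w 0.0628 g 44.2 j6 1.038
0.185 [array([ 0.537, -0.267]), array([38.471, 32.689]), np.float64(1.298)]
0.19 [array([ 0.535, -0.274]), array([37.956, 32.252]), np.float64(1.298)]
0.195 [array([ 0.533, -0.282]), array([37.442, 31.815]), np.float64(1.298)]
```

View pics/side3.png

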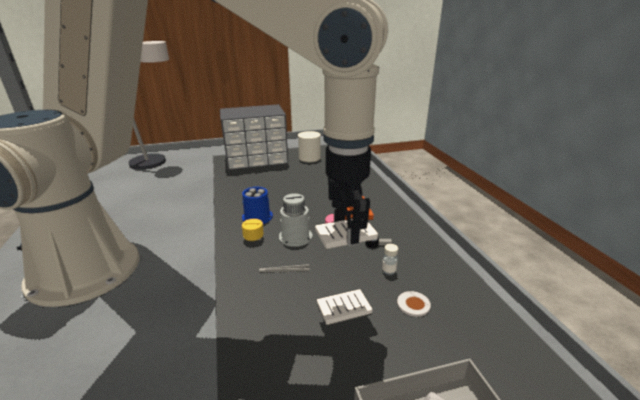

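The side view shows the trivet held level at (346,233), above trivet A at (344,306). I lower it with a force check and release.

Run:
```python
from h import *
xa=[.571,-.2915]
bot.servo_line([*xa,.04],velocity=.2);bot.dwell(.15);f0=get_obs()["wrist_force"][2]
z=.032
while z>.0245:
    bot.servo_line([*xa,z],velocity=.03);f=get_obs()["wrist_force"][2]-f0
    if f>3:break
    z-=.001
st();print("touch",z)
hand.move_gripper(.08,40);st()
bot.servo_line([*xa,.13],velocity=.2)
bot.servo_line([*xa,.2],velocity=.25);bot.dwell(.1);st()
d=cam("wrist","4");e=cam("side","4");s=cam("scene","4")
for n,c,w in(("wrist",d,60),("side",e,45)):
    for t in(180,195):print(n,[np.round(v,3) for v in trivet(c,proj(c,[[*xa,.027]])[0],z=.027,win=w,thr=t)])
x,y=map(int,proj(e,[[*xa,.027]])[0])
a=cv2.resize(e["frame"][y-50:y+50,x-65:x+65,::-1],None,fx=4,fy=4)
x,y=map(int,proj(d,[[*xa,.027]])[0]);print(x,y)
b=cv2.resize(d["frame"][y-70:y+70,x-55:x+55,::-1],(314,400))
m=np.hstack([a[:400,:480],b]);cv2.imwrite("pics/c4.png",m)
```

```text
t 13.68 p [ 0.5711 -0.2916  0.0274] F [-1.3  1.   5.2] w 0.0629 g 44.9 j6 1.038
touch 0.026999999999999996
t 14.0 p [ 0.571  -0.2915  0.0269] F [ 0.4 -0.9 -0.1] w 0.0797 g 0.0 j6 1.038
t 15.2 p [ 0.5699 -0.2909  0.1979] F [-0.1 -0.9 -0.4] w 0.0802 g 0.0 j6 1.038
wrist [array([ 0.573, -0.292]), array([99.881, 63.887]), np.float64(0.061)]
wrist [array([ 0.573, -0.293]), array([99.781, 63.37 ]), np.float64(0.059)]
side [array([ 0.57 , -0.292]), array([99.504, 64.122]), np.float64(0.063)]
side [array([ 0.57 , -0.292]), array([97.997, 62.719]), np.float64(0.056)]
314 181
```

View pics/c4.png

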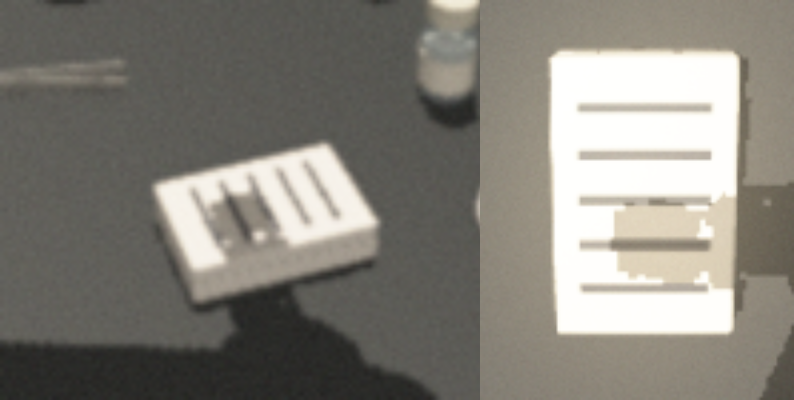

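The crop shows the pile square: no ledge in either the side view at crop (270,220) or the top view at crop (645,190). Both cameras put it within 2 mm, with yaw 0.06. Now I hover over the cap and measure it.

Run:
```python
from h import *
p=np.array([.529,.0,.25])
L=[]
for phi in np.arange(-3.1,3.2,.1):
    j=kinematics.solve_ik(p,down(phi))
    if j is not None:L.append((abs(j[5]),phi))
phi=min(L)[1];print("phi",phi,min(L))
bot.servo_line([.571,-.2915,.25],velocity=.3)
bot.reach(p,down(phi));hand.move_gripper(.085,60);bot.dwell(.1);st()
d=cam("wrist","5");print(proj(d,[[.529,0,.124],[.529,.027,.124],[.556,0,.124]]))
c=proj(d,[[.529,0,.124]])[0].astype(int);print(c)
cv2.imwrite("pics/c5.png",cv2.resize(d["frame"][c[1]-60:c[1]+60,c[0]-80:c[0]+80,::-1],None,fx=5,fy=5))
```

```text
phi 2.6645352591003757e-15 (np.float64(0.0028355425521335853), np.float64(2.6645352591003757e-15))
t 17.12 p [ 0.5292 -0.0006  0.2499] F [0.2 0.7 0.8] w 0.0849 g 0.0 j6 -0.003
[[314.22531701 193.01140747]
 [314.17273812 161.33422747]
 [346.19225528 192.99405877]]
[314 193]
```

View pics/c5.png

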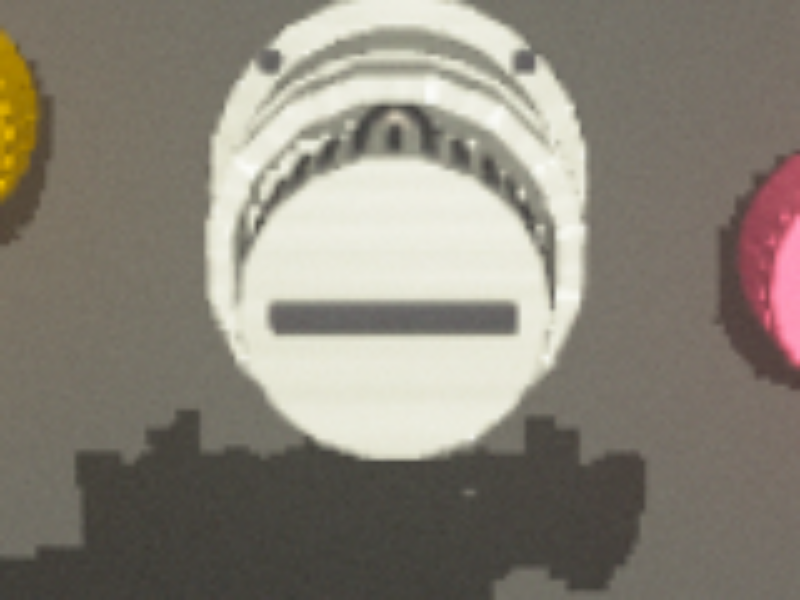

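The crop shows the cap top circle centred at crop (396,308), which is pixel (313.2,194.6), and the rib along world x. That puts the cap at about (0.528,-0.0014), which agrees with the scene view. Next: grip the cap and feel for the turning direction.

Run:
```python
from h import *
c=[.528,-.0014]
bot.servo_line([*c,.16],velocity=.2);bot.servo_line([*c,.109],velocity=.1);st()
hand.move_gripper(.045,40);bot.dwell(.1);st()
j0=np.array(get_obs()["joint_pos"]);t0=get_obs()["ft_torque"][2];print("t0",round(t0,3))
for k in(1,2,3,4):
    j=j0.copy();j[5]+=.06*k;bot.goto_joints(j);o=get_obs();print(k,"tz",np.round(o["ft_torque"],2),"j6",round(o["joint_pos"][5],3))
    if abs(o["ft_torque"][2]-t0)>.5:break
st()
```

```text
t 18.43 p [ 0.5285 -0.0014  0.1096] F [ 0.6 -0.4 -0.5] w 0.0849 g 0.0 j6 -0.006
t 18.93 p [ 0.5283 -0.0014  0.1099] F [-2.3 -1.2  6.2] w 0.053 g 41.1 j6 -0.006
t0 -0.07
1 tz [0.03 0.13 0.35] j6 0.053
2 tz [0.04 0.23 1.32] j6 0.111
t 19.43 p [ 0.5284 -0.0014  0.1101] F [-1.6  0.5  3.7] w 0.053 g 45.2 j6 0.111
```

Run:
```python
from h import *
j0=np.array(get_obs()["joint_pos"]);j0[5]=-.006
for a in(0,-.15,-.3,-.45,-.6,-.7,-.78,-.84,-.9):
    j=j0.copy();j[5]+=a;bot.goto_joints(j);o=get_obs();print(a,"tz",np.round(o["ft_torque"][2],2),"j6",round(o["joint_pos"][5],3))
    if a<-.05 and o["ft_torque"][2]<-.9:break
st();cam("scene","6")
```

```text
0 tz -0.03 j6 -0.004
-0.15 tz -0.02 j6 -0.15
-0.3 tz -0.06 j6 -0.299
-0.45 tz -0.0 j6 -0.448
-0.6 tz 0.05 j6 -0.598
-0.7 tz 0.02 j6 -0.699
-0.78 tz -0.1 j6 -0.78
-0.84 tz -1.22 j6 -0.84
t 21.5 p [ 0.5279 -0.0012  0.1101] F [-4.7  2.8  1.7] w 0.0528 g 45.1 j6 -0.84
```

It turned freely to a firm stop at 0.8 rad, so it should be unlocked. I ease off slightly, test-lift, then lift it out.

Run:
```python
from h import *
j=np.array(get_obs()["joint_pos"]);j[5]=-.806;bot.goto_joints(j)
c=get_obs()["position"][:2]
bot.servo_line([*c,.114],velocity=.03);o=st()
if abs(o["wrist_force"][2])<15:
    bot.servo_line([*c,.145],velocity=.06);o=st()
    bot.servo_line([*c,.26],velocity=.15);bot.dwell(.3);o=st()
    cam("side","7")
```

```text
t 22.08 p [ 0.528  -0.0013  0.1142] F [-2.3  1.1 -0.1] w 0.0526 g 44.8 j6 -0.806
t 22.75 p [ 0.5279 -0.0013  0.1452] F [-0.3 -1.  -1.6] w 0.0531 g 44.8 j6 -0.806
t 23.97 p [ 0.5276 -0.0013  0.2594] F [-0.6  0.3 -2.1] w 0.0531 g 44.8 j6 -0.806
```

View pics/side7.png

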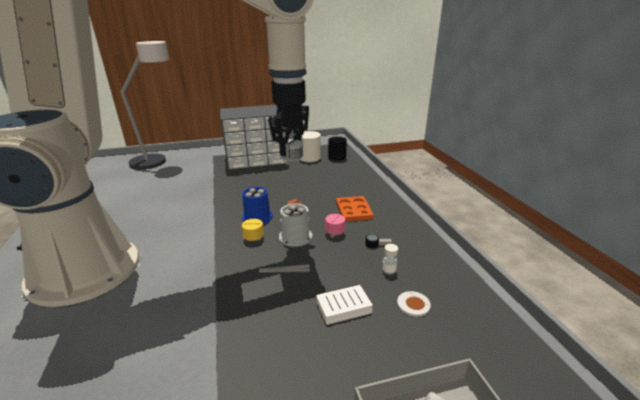

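The side view shows the cap in the gripper at (293,150), the open canister at (295,225) and the pile at (344,304). Now I carry the cap over the pile.

Run:
```python
from h import *
xa=[.571,-.292]
bot.servo_line([*xa,.26],velocity=.15);bot.servo_line([*xa,.135],velocity=.1);bot.dwell(.5);st()
e=cam("side","8");cam("scene","8")
print(np.round(proj(e,[[*xa,.114],[*xa,.027]]),0))
a=cv2.resize(e["frame"][200:340,260:460,::-1],None,fx=4,fy=4);cv2.imwrite("pics/c8.png",a)
```

```text
t 28.02 p [ 0.571 -0.292  0.135] F [-0.2  0.2 -1.1] w 0.053 g 44.8 j6 -1.276
[[345. 266.]
 [344. 300.]]
```

View pics/c8.png

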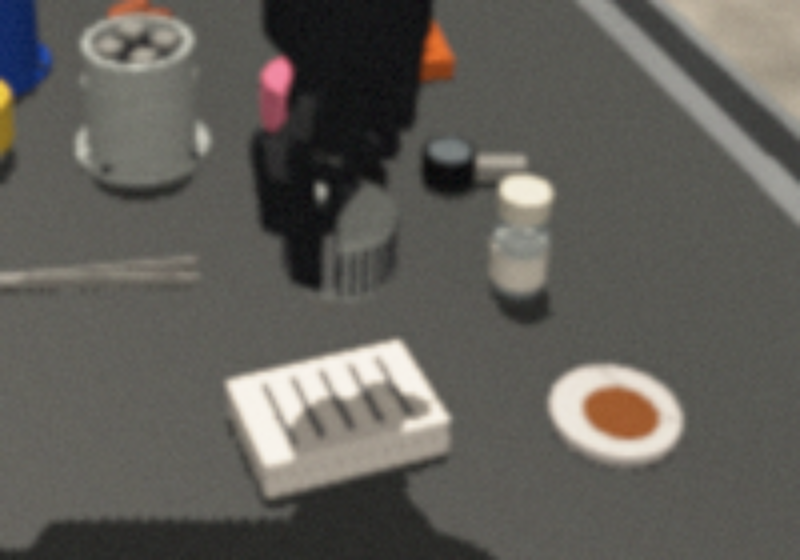

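The crop shows the cap level at crop (350,260), above the square pile at crop (338,415), and all bystanders in place. I hand the job in.

```bash
python3 -c "
from workcell import hand_in
print(hand_in())"
```

```text
the job is handed in; nothing more can be done
None
```

I handed the job in at about 28 s: the trivets are stacked squarely, the cap came off in the second direction I tried, and it is held level about 8–9 cm above the middle of the pile; no verdict came back.

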